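Hold a bayonet lamp in the spring-return lamp tester

ROBOT

A 6-joint arm with a two-finger parallel gripper is mounted at the origin on a cart in front of the work surface, level with it; the furniture and walls round the work are solid. World frame = base frame: x ahead of the robot, y to its left, z up, the work surface at z = 0. Lengths are in mm, angles in rad, forces in N, time in s.
With the tool pointing down it reaches from about 350 to 875 mm from the base axis. Payload 4.2 kg.
Tool frame: the origin (TCP) lies on the mounting face of the last link; the fingertips stand 173 mm ahead of it and the grasp point (between the pads) lies 155 mm ahead of it; z points along the fingers, y is the direction in which the jaws open and shut (so a half turn about z gives the same grasp; the last joint's range is limited). The gripper opens to 85 mm and grips with 20 to 120 N. Pads are 22 mm wide; open, the fingers measure 114 mm over their backs; the gripper's body (76 mm by 85 mm) begins 54 mm behind the grasp point. The pads swing forward as they close: fully open they stand 13 mm farther back than shut.
Start: joints at [-0.891, 0.385, 0.008, 0, -1.194, -0.259], TCP at [255.32, -570.449, 404.712] pointing down, gripper open.
Joint ranges: [-3.14, 3.14], [-1.21, 2.06], [-1.07, 1.41], [-3.16, 2.05], [-2.99, -0.16], [-3.1, 3.1]. Speed limits (rad/s): [2.79, 2.79, 3.14, 3.14, 3.14, 3.14].

INTERFACE

Orientations are given as a unit quaternion [x, y, z, w].
In Python, from bench import arm gives the robot as it stands. The module is installed in compiled form; this text tells all that it offers.
- The arm moves only by the tool play_rows, never from a script. Its argument "moves" is a list of rows, each a list of 3 entries, a list of its own where there are three numbers: the shift along the world's x, y, z in units of 30 cm (1.0 is 30 cm), then the turn about the world's z in units of 30 degrees (1.0 is 30 degrees), then the gripper's target within -1 to 1 (shut at 1, half-way at 0, fully open at -1). In form: [[[x, y, z], turn, jaw], ...]. A call has 1 to 12 rows; each row is the pose to reach, as a shift and turn from the pose measured when the call began; what a row does not reach only later rows make up. A row lasts 1/8 s, in which the tool goes at most 62.5 mm and 10.7 degrees, less where a joint would pass 70% of its speed; a pose out of reach is approached as far as the arm can. A call with a number of a shift or a turn outside -1 to 1 is refused whole. A call with a gripper value outside its range is refused whole. The fingers move at their own pace and stop on an object; the grip force is fixed at half the most. Time passes only in rows, so rows that repeat a pose let the fingers close. It gives the time, the measured TCP pose, the force and the opening at its end, in the units of the state.
- arm.read_state(): the state, without advancing time (a new reading comes with each control period).
- arm.get_image(name): name is "side" or "top" or "wrist"; returns a dict with "pixels" (420x560x3 uint8, red, green, blue), "vfov" (degrees; the focal length in pixels is half the picture's height over the tangent of half this angle, whatever the lens; pixels are square), "cx", "cy" (the principal point, pixels), "dist" ([k1, k2, p1, p2, k3] as OpenCV has them; the pictures are not rectified), "xyz" and "rotation" of the camera in the world. Camera axes: x right, y up, looking along -z (the intrinsics and any distortion apply to the point x, -y, -z); pixel columns grow to the right and rows downward; lengths in mm; the calibration is good to about 2 mm. A picture is of the moment at which its call begins. There is no depth.
- arm.job_done(): hands the job in, once; it reports no verdict.
Trained networks look in a picture, given as the dict that the camera call returned (one of the last four; its "shot" number tells which), for a name from the list of things; names that differ only in an ending like _2 or _b are one class to them, and where a whole thing is asked for, a point or a joint stands for the part that bears it (a point fixed in the world has none). Each returns a list of dicts, best first, with "conf" (0 to 1); they miss things now and then, are a little off and sometimes report something else, mostly with a low value. They report only what shows in the picture. A call takes as long as a camera call.
- arm.look_for(name, picture): "centre" ([x, y, z] in mm, in world coordinates, good to about 4 mm: the middle of the surface that is visible of it).
The state is a dict: "clock": time; "joints": joint angles; "joint_vel": joint speeds; "joint_efforts": joint torques, N m; "position": TCP position; "ee_rot": TCP orientation; "contact_force": force on the tool from outside, world axes, zero at the start; "wrist_torque": the same for the moment, N m; "gripper_width": finger opening in mm.
Only numpy, scipy, OpenCV 4.12 (cv2) and the standard library are available. Lean on these libraries where they do the work, as an engineer would, in place of code of your own. Each camera call takes 0.05 s, during which the arm holds its last target.

TASK

Try the spare microscope lamp in the lamp tester: draw the lamp out through the open front of its storage fork, set it into the tester's round socket with its two lugs in the two notches, push it fully home against the spring and, keeping it pushed down, twist it a quarter turn clockwise (seen from above) to the stop. The socket springs back when let go, so finish while still gripping the lamp upright, pressed fully home and fully turned. Leave the loose things on the bench (slide box, bottle, dish, tape, white case) where they are.

Things in the scene. Friction and masses are not known exactly. Their poses are not given: they have to be found in the camera images.
- lamp: Lamp, 85 mm tall, 0.12 kg, upright in the fork. Origin: centre of its underside; z up its axis. Heights above it: brass pilot, tapering from 14 mm diameter at 0 to 26 mm at 12; brass spigot 26 mm in diameter to 27.5; white flange 48 mm in diameter to 31.5; silver finned body 32 x 32 mm (flats square to its x and y) to 75.5, the part to grip; frosted dome to 85. The same after a half turn about z.
- lamp_grip (a point): Point on the lamp's axis 60 mm above its origin, in the finned part; a good height for the middle of the finger pads, so that fingertips stay clear of the flange.
- lamp_lugs (a point): Point on the lamp's axis 17 mm above its origin, level with the upper faces of its two brass bayonet lugs. The lugs stand out at the lamp's own +y and -y to 19 mm from the axis, are 7 mm wide (x) and 5 mm thick (12 to 17 mm above the origin).
- fork: Storage fork, fixed: blue stand with an aluminium two-armed fork on top, at the left or the right of the bench front. Origin: underside, on the slot's centre line; x along the slot, away from its open front (the front looks roughly at the robot). Arms 6 mm thick, 142 to 148 mm above the bench, slot 30 mm wide, closed 20 mm behind the origin, where the stand's post is.
- fork_seat (a point): Point on the slot's centre line at the top of the arms (148 mm up), straight above the fork's origin. The lamp starts with its axis between 12 mm in front of it and 2 mm behind it, its yaw within 0.12 rad of the fork's: flange lying on the arms, lugs pointing sideways under the arms with 4.5 mm of play, so that it cannot be lifted there.
- fork_front (a point): Centre of the slot's open front end at the top of the arms, 37 mm from fork_seat. The lamp can be lifted once its axis is more than 5 mm in front of this point (in the fork's -x).
- tester: Lamp tester, fixed: grey housing 130 x 104 x 38 mm, a dark round socket collar 54 mm in diameter standing 8 mm out of its top, display strip at the far side. Origin: underside, on the socket axis; z up. Lug notches at its own +y and -y (white marks); orange marks at +x and -x show the lugs' place after the turn. Lugs meet notches when lamp yaw = tester yaw, or a half turn from it.
- socket_mouth (a point): Centre of the socket's mouth on the collar's top face, 46 mm above the bench. Bore 30 mm in diameter, lip 5 mm thick, wide chamber under it. The lugs meet the spring ring when the lamp's origin is 17 mm below this point, can turn under the lip when it is over 22 mm below; the push ends at a firm stop at 26 mm below, the flange then 1.5 mm above the collar.
- socket_notch (a point): Middle of the notch at the tester's +y, at the collar's top face, 17.5 mm from the socket axis; the other notch lies opposite. Each is 11 to 12 mm wide.
- socket_push (a joint): How far the spring ring in the socket is pushed down, m: 0 at rest, 0.009 at the firm stop (fully home). The lugs can turn under the lip from 0.005 on. The spring pushes back with 3 N at 0 and 8.4 N at the stop.
- socket_turn (a joint): How far the spring ring is turned clockwise seen from above, rad: 0 at rest, 1.45 at the firm stop. The lugs carry it with about 0.12 rad of play, so the lamp turns about 1.57 rad (negative about +z) to the stop. A return spring resists with 0.04 N m at 0 and 0.21 N m at the stop and turns the lamp back when let go.
- slide_box: Blue closed slide box, 100 x 86 x 36 mm, behind the tester; leave it. Origin: centre of its underside.
- stain_bottle: Purple bottle with a white cap, 47 mm in diameter, 92 mm tall, behind the tester; leave it. Origin: centre of its underside.
- petri_dish: Small clear covered dish, 64 mm in diameter, 17 mm tall, at the bench front, on the other side than the fork; leave it. Origin: centre of its underside.
- tape_roll: Roll of beige tape lying flat, 98 mm in diameter, 25 mm tall, far right at the front; leave it. Origin: centre of its underside.
- white_case: Flat white case, 24 x 66 x 15 mm, at the bench front, a little left of the middle; leave it. Origin: centre of its underside.

How it is judged (in metres and radians):
On the way, in this order (a step that is already met when the one before it is completed fails the run):
1. the lamp is out of the storage fork, its origin more than 8.5 cm from the seat point (distance between lamp and fork_seat above 0.085 m), for 0.1 s.
2. the lamp is pushed into the socket (ring down by 5 mm or more, lamp on the socket's axis within 4 mm) (value of joint socket_push above 0.005 m and horizontal distance between lamp and socket_mouth below 0.004 m), for 0.1 s.
At the end, for the whole second after the job is handed in: The fingers still grip the lamp (over 2 N); it is at rest, upright within 0.1 rad, on the socket axis within 4 mm, its origin over 22.5 mm below the mouth; the ring is pushed over 6.5 mm, turned over 1.15 rad, lugs within 0.4 rad of the orange marks (value of joint socket_push above 0.0065 m and value of joint socket_turn above 1.15 rad and horizontal distance between lamp and socket_mouth below 0.004 m and z of lamp in the frame of socket_mouth below -0.0225 m and angle between the y axis of lamp and the x axis of tester, either way round below 0.4 rad and angle between lamp's own z axis and vertical below 0.1 rad and linear speed of lamp below 0.02 m/s and contact force between the fingers and lamp above 2 N); the arm keeps its last pose, push and grip.
It fails at once if a loose bystander is moved by more than 2 cm (distance of any of slide_box, stain_bottle, petri_dish, tape_roll, white_case from where it was at the start of the episode above 0.02 m).
It also fails if it takes over 45 s, if anything falls off the work surface, if the arm or the gripper's body presses on something with over 40 N, if the wrist force passes 120 N, or if a joint passes its speed limit or range.

## Working session

There is one attempt and no reset: what is moved stays moved. The work goes in short steps, Python scripts to look and compute and a tool call to move; the robot and the scene stay as the last step left them, time stands still between calls to the robot, and variables do not carry over. Pictures are saved under pics/ and viewed, and the job is handed in when it is done.

Besides the shell and the picture viewer there is one more tool, called after ">>>" by a JSON object that holds its "api" and its "payload". play_rows: Moves the arm, as the interface text tells. Shifts and turns lie within -1 to 1; 1 stands for 30 cm of shift or 30 degrees of turn. Its arguments: {"type":"object","properties":{"moves":{"type":"array"}},"required":["moves"]}

```bash
mkdir -p pics; cat > h.py <<'E'
import numpy as np, cv2, pickle
from bench import arm
def K(p):
    f=p['pixels'].shape[0]/2/np.tan(np.radians(p['vfov'])/2)
    return np.array([[f,0,p['cx']],[0,f,p['cy']],[0,0,1]])
F=np.diag([1.,-1,-1])
def R(p):
    r=np.array(p['rotation'],float)
    if r.shape==(3,3): return r
    from scipy.spatial.transform import Rotation
    return Rotation.from_quat(r).as_matrix()
def proj(p,X):
    X=np.atleast_2d(np.array(X,float)); c=(X-np.array(p['xyz']))@R(p)@F
    return cv2.projectPoints(c.reshape(-1,1,3),np.zeros(3),np.zeros(3),K(p),np.array(p['dist'],float))[0].reshape(-1,2)
def back(p,uv,z):
    uv=np.array(uv,float).reshape(-1,1,2)
    n=cv2.undistortPoints(uv,K(p),np.array(p['dist'],float)).reshape(-1,2)
    d=np.c_[n,np.ones(len(n))]@F@R(p).T; o=np.array(p['xyz'],float)
    return o+d*((z-o[2])/d[:,2])[:,None]
def shot(n,fn=None):
    p=arm.get_image(n)
    if fn:
        cv2.imwrite(f'pics/{fn}.png',p['pixels'][:,:,::-1]); pickle.dump(p,open(f'pics/{fn}.pkl','wb'))
    return p
def load(fn): return pickle.load(open(f'pics/{fn}.pkl','rb'))
E
python3 - <<'E'
from h import *
np.set_printoptions(precision=2,suppress=True)
s=arm.read_state();print(s['clock'],s['position'],s['ee_rot'],s['gripper_width'])
for n in ['top','side','wrist']:
    p=shot(n,n+'0')
    print(n,p['xyz'],np.array(p['rotation']),p['vfov'],p['dist'])
    for t in ['lamp','fork','tester','socket_mouth','lamp_grip','white_case','petri_dish','stain_bottle','slide_box','tape_roll']:
        r=arm.look_for(t,p)
        print(t,[(np.round(d['centre'],1),round(d['conf'],2)) for d in r[:2]])
print(arm.read_state()['clock'])
E
```

```text
0.0 [ 255.26 -570.27  403.62] [-0.21  0.98  0.   -0.  ] 85.47646830724405
top [ 339.56  -88.96 1543.96] [ 0.06 -0.04 -0.7   0.71] 44.47403947884555 [0.04 0.   0.   0.   0.  ]
lamp [(array([ 383.4, -281. ,  192.3]), 0.81), (array([384.5, 318.1,  17.4]), 0.29)]
fork [(array([ 374.4, -273.1,    7.5]), 0.64)]
tester [(array([485.7,  21.7,  41.5]), 0.87)]
socket_mouth [(array([486.3,  20.7,  35.7]), 0.61), (array([385.7, 318.4,  16.5]), 0.47)]
lamp_grip [(array([ 386. , -286.3,  192.9]), 0.77), (array([ 718.6, -111.3,   40. ]), 0.37)]
white_case [(array([ 385.4, -283.1,  194.5]), 0.57), (array([362.4, 152.5,  13.2]), 0.49)]
petri_dish [(array([385.9, 317.8,  15.9]), 0.92)]
stain_bottle [(array([386.9, 318.2,  20. ]), 0.58)]
slide_box [(array([ 719. , -108.2,   37.9]), 0.9)]
tape_roll [(array([ 403.2, -474.5,   21.6]), 0.85), (array([482.5,  18.7,  36.5]), 0.36)]
side [ 198.22 1167.71  906.16] [-0.06  0.48  0.86 -0.12] 42.47794394230162 [-0.03  0.    0.    0.    0.  ]
lamp [(array([ 386.5, -273.6,  171.8]), 0.82)]
fork [(array([ 395. , -263.5,    5.3]), 0.76)]
tester [(array([471.6,  26.5,  38.7]), 0.69)]
socket_mouth [(array([471.6,  19. ,  38.4]), 0.6)]
lamp_grip [(array([ 382.2, -270. ,  167.4]), 0.77)]
white_case [(array([359.2, 164.9,  19.6]), 0.77)]
petri_dish [(array([379.9, 326.9,  12. ]), 0.73)]
stain_bottle [(array([739.7,  56.8,  64.6]), 0.77), (array([ 394.5, -263. ,    9.1]), 0.68)]
slide_box [(array([717. , -99.1,  32. ]), 0.64), (array([ 381.3, -271.3,  172.7]), 0.24)]
tape_roll [(array([ 392.3, -438.3,   17.1]), 0.61)]
wrist [ 184.73 -602.56  374.46] [-0.08 -0.13  0.83  0.54] 68.78068343412988 [0.02 0.   0.   0.   0.  ]
lamp []
fork [(array([ 411.1, -282. ,   95.4]), 0.71)]
tester [(array([ 410.1, -282.4,   98.6]), 0.41)]
socket_mouth [(array([ 408.4, -471.7,   23.9]), 0.27)]
lamp_grip []
white_case []
petri_dish []
stain_bottle []
slide_box []
tape_roll [(array([ 408.3, -470.7,   24.2]), 0.67)]
1.65
```

View pictures.

View pics/top0.png

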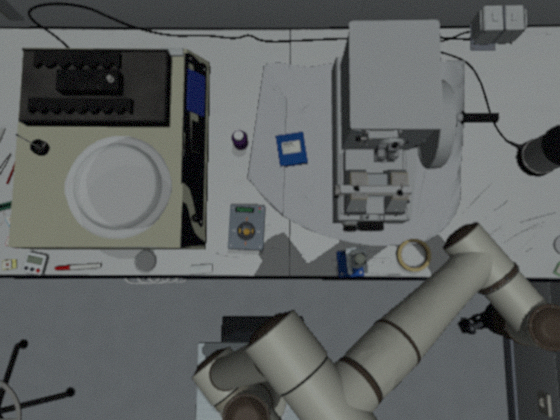

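View pics/side0.png

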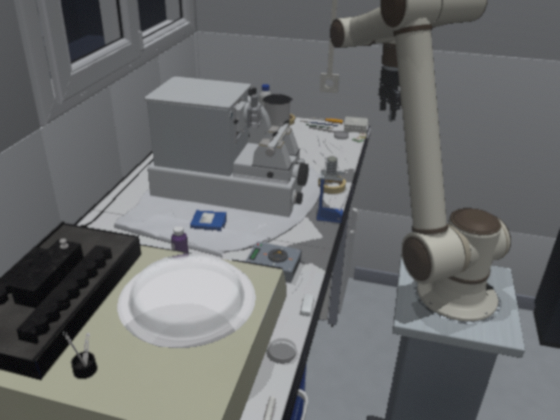

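View pics/wrist0.png

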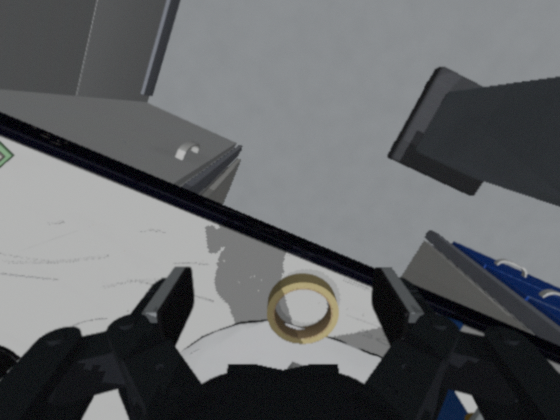

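```bash
python3 - <<'E'
from h import *
p=load('top0');im=p['pixels'][:,:,::-1]
print(proj(p,[[384,-281,192],[374,-281,148],[486,20,46]]))
for n,X in(('a',[384,-281,170]),('b',[486,20,46])):
    u,v=proj(p,X)[0].astype(int)
    cv2.imwrite(f'pics/top0{n}.png',cv2.resize(im[v-40:v+40,u-50:u+50],None,fx=8,fy=7.5 and 8,interpolation=cv2.INTER_CUBIC)[:600]); print(n,u,v)
E
```

```text
[[355.70864236 260.35673392]
 [353.45611778 264.63110737]
 [244.86676166 226.44328355]]
a 354 260
b 244 226
```

View pics/top0a.png

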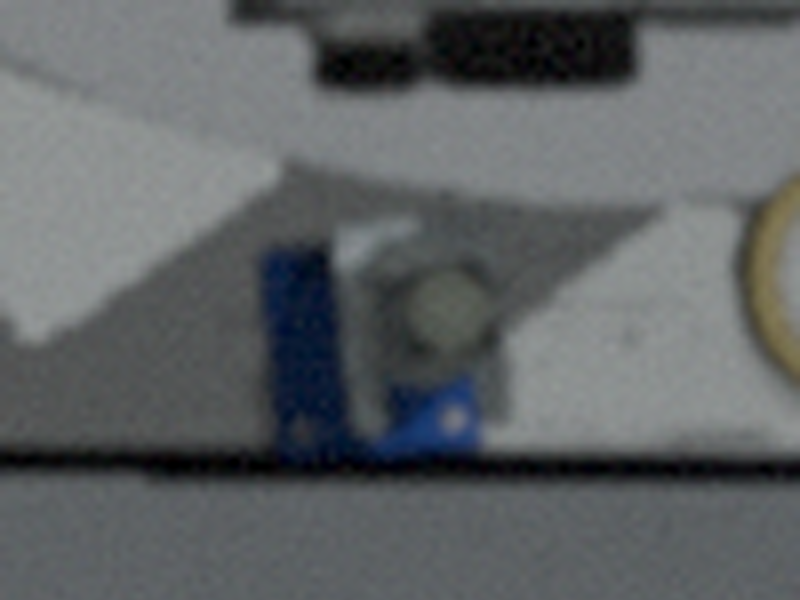

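View pics/top0b.png

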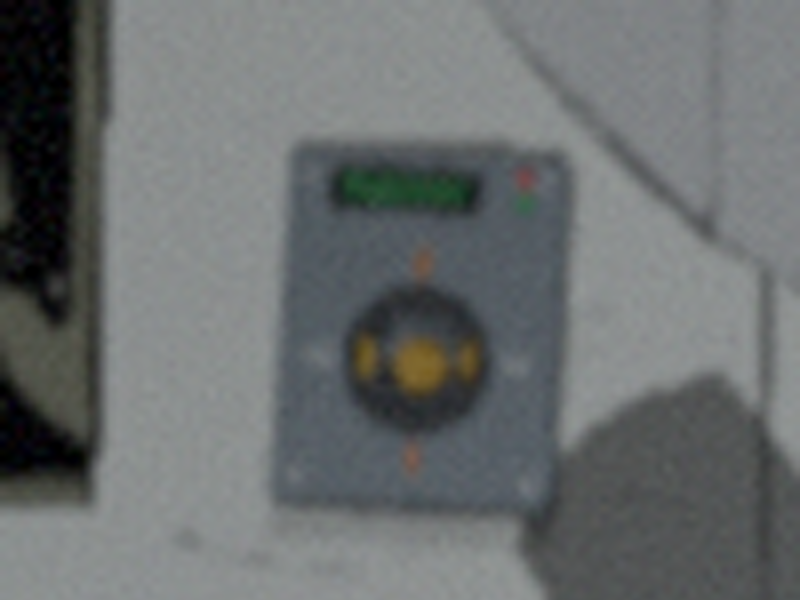

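```bash
python3 - <<'E'
from h import *
np.set_printoptions(precision=3,suppress=True)
p=load('wrist0');s=arm.read_state()
from scipy.spatial.transform import Rotation as Q
q=Q.from_quat(s['ee_rot']).as_matrix();print(q, s['position'])
print('cam in tool',q.T@(np.array(p['xyz'])-s['position']), 'axes x,y(up),look', q.T@R(p)@np.diag([1,1,-1]))
E
```

```text
[[-0.913 -0.408  0.   ]
 [-0.408  0.913 -0.   ]
 [-0.    -0.    -1.   ]] [ 255.307 -570.454  404.725]
cam in tool [77.539 -0.478 30.26 ] axes x,y(up),look [[-0.     0.953 -0.302]
 [ 1.    -0.    -0.001]
 [ 0.001  0.302  0.953]]
```

>>> {"api": "play_rows", "payload": {"moves": [[[0.15, 0.3, 0.16], -0.3, -1], [[0.3, 0.65, 0.16], -0.5, -1], [[0.36, 0.95, 0.16], -0.8, -1], [[0.36, 0.95, 0.16], -0.8, -1], [[0.36, 0.95, 0.16], -0.8, -1], [[0.36, 0.95, 0.16], -0.8, -1], [[0.36, 0.95, 0.16], -0.8, -1], [[0.36, 0.95, 0.16], -0.8, -1]]}}

```text
clock: 2.65
position: [363.0, -286.4, 452.5]
ee_rot: [0.0, 1.0, 0.0, -0.0]
contact_force: [-1.0, -0.5, -0.5]
gripper_width: 85.4
```

```bash
python3 - <<'E'
from h import *
np.set_printoptions(precision=2,suppress=True)
p=shot('wrist','w1');s=arm.read_state();print(s['clock'],s['position'],s['ee_rot'])
for t in ['lamp','fork']:
    print(t,[(np.round(d['centre'],1),round(d['conf'],2)) for d in arm.look_for(t,p)[:2]])
E
```

```text
2.7 [ 362.94 -286.55  452.39] [ 0.  1.  0. -0.]
lamp [(array([ 380.1, -289.8,  195.4]), 0.66)]
fork [(array([ 373.5, -290.8,   11.1]), 0.7), (array([ 377.4, -286.9,  196.4]), 0.27)]
```

View pics/w1.png

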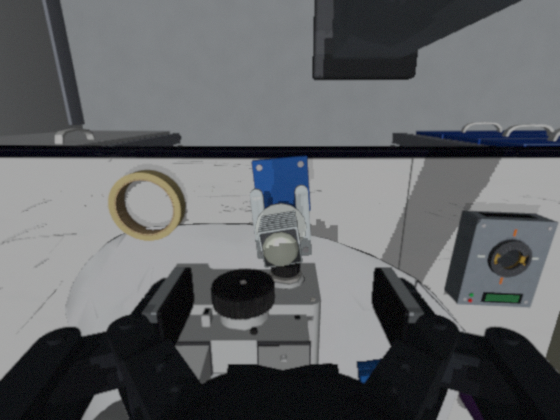

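```bash
python3 - <<'E'
from h import *
p=load('w1');im=p['pixels'][:,:,::-1]
cv2.imwrite('pics/w1a.png',cv2.resize(im[150:290,225:345],None,fx=4.28,fy=4.28,interpolation=cv2.INTER_CUBIC))
cv2.imwrite('pics/w1b.png',cv2.resize(im[195:315,445:560],None,fx=5,fy=5,interpolation=cv2.INTER_CUBIC))
E
```

```text
(no output)
```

View pics/w1a.png

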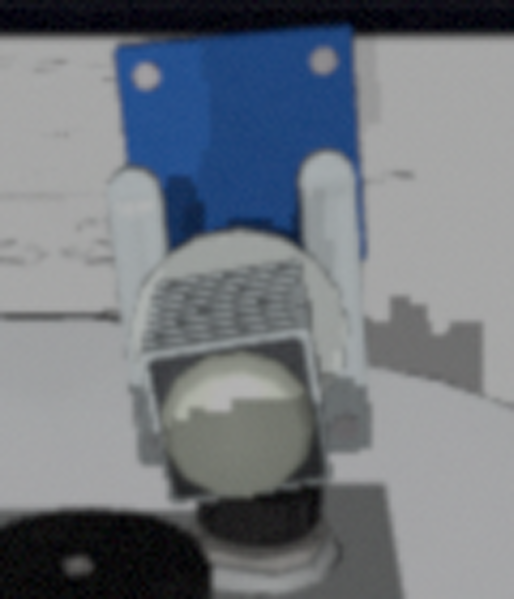

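View pics/w1b.png

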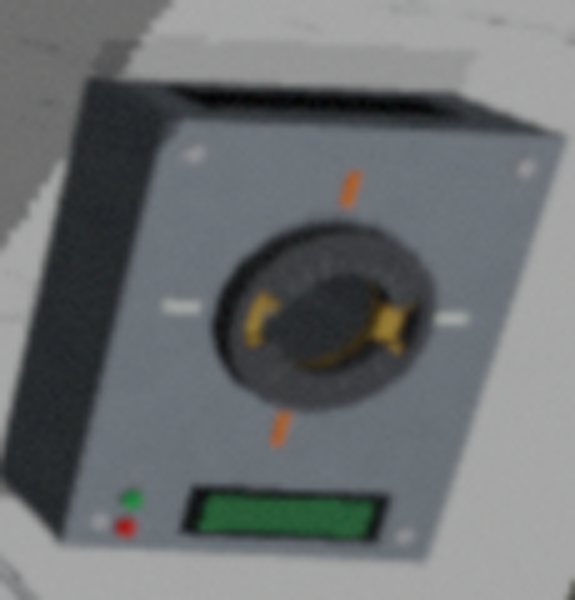

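```bash
python3 - <<'E'
from h import *
np.set_printoptions(precision=1,suppress=True)
p=load('w1')
A=lambda a:np.array(a,float)/4.28+[225,150]-0.4
c=back(p,A([(147,358),(307,333),(330,478),(172,500)]),196)
print('lamp corners',c,'centre',c.mean(0))
e=np.diff(np.r_[c,c[:1]],axis=0);print('len',np.linalg.norm(e,axis=1),'ang',np.degrees(np.arctan2(e[:,1],e[:,0])))
a=back(p,A([(135,167),(328,150)]),148);print('arm tips',a,a.mean(0)); d=a[1]-a[0];print(np.degrees(np.arctan2(d[1],d[0])),np.linalg.norm(d))
# arm inner edges
a=back(p,A([(163,195),(166,265),(300,180),(306,270)]),148);print('inner',a)
st=back(p,A([(147,76),(323,60)]),12);print('screws',st,np.degrees(np.arctan2(*(st[1]-st[0])[[1,0]])))
B=lambda a:np.array(a,float)/5+[445,195]-0.4
t=back(p,B([(350,188),(281,429),(181,306),(452,318)]),38)
print('marks',t,t[:2].mean(0),t[2:].mean(0)); 
d=t[0]-t[1];print(np.degrees(np.arctan2(d[1],d[0])));d=t[3]-t[2];print(np.degrees(np.arctan2(d[1],d[0])))
t=back(p,B([(193,153),(527,167),(405,536),(99,522)]),38);print('scr',t,t.mean(0))
for i,j in((0,1),(3,2),(0,3),(1,2)):
  d=t[j]-t[i];print(np.degrees(np.arctan2(d[1],d[0])),np.linalg.norm(d))
q=load('top0');C=lambda a:np.array(a,float)/8+[194,186]-0.45
t=back(q,C([(422,262),(412,460),(318,357),(516,362)]),38);print('top marks',t,t.mean(0))
E
```

```text
lamp corners [[ 376.2 -305.6  196. ]
 [ 371.3 -276.1  196. ]
 [ 400.8 -271.3  196. ]
 [ 405.5 -301.5  196. ]] centre [ 388.4 -288.6  196. ]
len [30.  29.9 30.6 29.5] ang [  99.5    9.2  -81.2 -172. ]
arm tips [[ 351.5 -311.2  148. ]
 [ 347.8 -269.9  148. ]] [ 349.6 -290.5  148. ]
95.14470946186417 41.43899608793081
inner [[ 357.7 -305.3  148. ]
 [ 373.5 -304.9  148. ]
 [ 354.4 -275.8  148. ]
 [ 374.7 -274.2  148. ]]
screws [[ 354.9 -318.7   12. ]
 [ 349.9 -263.6   12. ]] 95.19383800644876
marks [[437.6  20.9  38. ]
 [509.9  18.1  38. ]
 [472.3 -16.5  38. ]
 [475.5  56.4  38. ]] [473.8  19.5  38. ] [473.9  20.   38. ]
177.7424924370871
87.46091856512466
scr [[427.8 -21.9  38. ]
 [431.6  65.   38. ]
 [544.1  59.7  38. ]
 [540.3 -26.8  38. ]] [485.9  19.   38. ]
87.5011195322973 86.94553618357725
87.50153820817228 86.55773806223894
-2.502344932701044 112.59169657889711
-2.6996883509382803 112.59175537243455
top marks [[510.9  16.7  38. ]
 [437.9  19.4  38. ]
 [475.7  54.5  38. ]
 [474.  -18.4  38. ]] [474.6  18.   38. ]
```

```bash
python3 - <<'E'
from h import *
np.set_printoptions(precision=1,suppress=True)
p=load('w1');q=load('top0')
for z in (40,80,120,160,200,240):
    k=back(p,[(213,295),(243,283),(275,295)],z); print(z,k[:,:2].ravel(), proj(q,k).ravel())
cv2.imwrite('pics/t0c.png',cv2.resize(q['pixels'][190:280,320:440,::-1],None,fx=6,fy=6,interpolation=cv2.INTER_CUBIC))
s=load('side0');cv2.imwrite('pics/s0c.png',cv2.resize(s['pixels'][100:230,220:370,::-1],None,fx=5,fy=4.6,interpolation=cv2.INTER_CUBIC)[:600])
E
```

```text
40 [ 533.4 -386.3  514.1 -342.8  533.5 -297.8] [383.5 211.  368.7 217.5 353.1 210.9]
80 [ 507.4 -375.9  490.2 -337.   507.6 -296.7] [382.8 218.3 369.1 224.2 354.8 218.1]
120 [ 481.5 -365.5  466.2 -331.1  481.6 -295.5] [382.  225.9 369.6 231.4 356.6 225.8]
160 [ 455.6 -355.1  442.3 -325.2  455.7 -294.4] [381.3 234.1 370.2 238.9 358.5 233.9]
200 [ 429.7 -344.7  418.4 -319.4  429.7 -293.2] [380.4 242.7 370.7 247.  360.5 242.6]
240 [ 403.7 -334.3  394.5 -313.5  403.8 -292.1] [379.6 252.  371.3 255.6 362.7 251.9]
```

View pics/t0c.png

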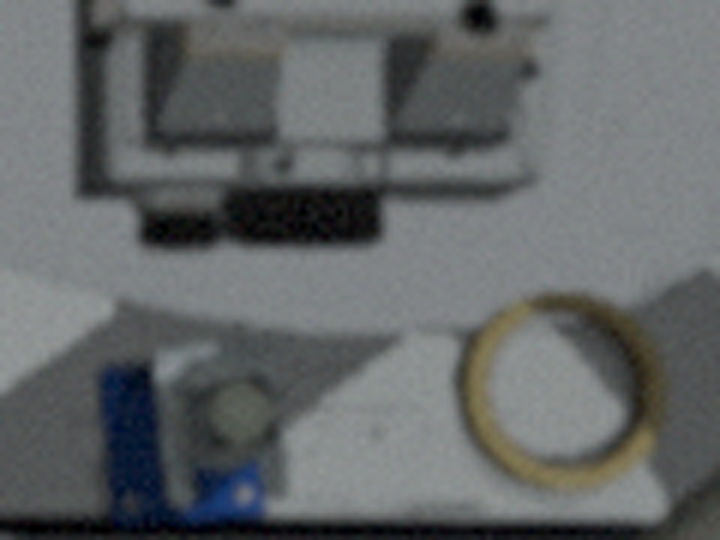

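View pics/s0c.png

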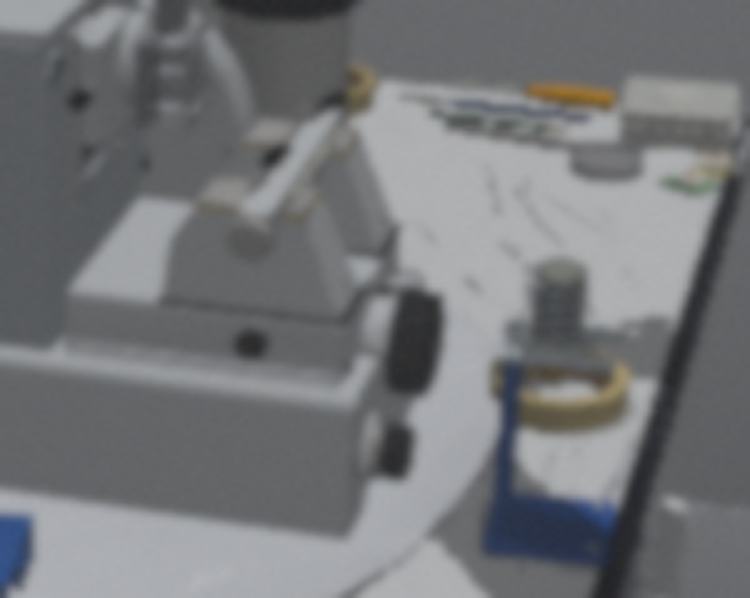

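>>> {"api": "play_rows", "payload": {"moves": [[[0.085, -0.007, -0.15], 0.3, -1], [[0.085, -0.007, -0.3], 0.3, -1], [[0.085, -0.007, -0.398], 0.3, -1], [[0.085, -0.007, -0.398], 0.3, -1], [[0.085, -0.007, -0.398], 0.3, -1]]}}

```text
clock: 3.42
position: [388.9, -289.3, 334.2]
ee_rot: [-0.078, 0.997, -0.001, 0.0]
contact_force: [0.3, -0.5, 0.5]
gripper_width: 85.3
```

```bash
python3 - <<'E'
from h import *
np.set_printoptions(precision=2,suppress=True)
p=shot('wrist','w2');s=arm.read_state();print(s['clock'],s['position'],s['ee_rot'],s['contact_force'])
q=shot('side','s2');cv2.imwrite('pics/s2c.png',cv2.resize(q['pixels'][100:230,250:390,::-1],None,fx=5,fy=4.6,interpolation=cv2.INTER_CUBIC)[:600])
E
```

```text
3.475 [ 388.96 -289.15  334.52] [-0.08  1.   -0.    0.  ] [ 0.38 -0.11  0.03]
```

View pics/w2.png

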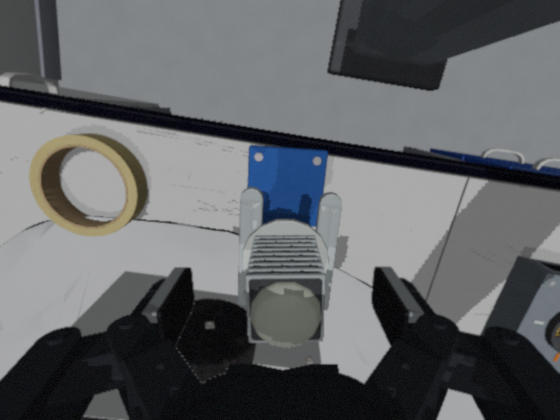

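View pics/s2c.png

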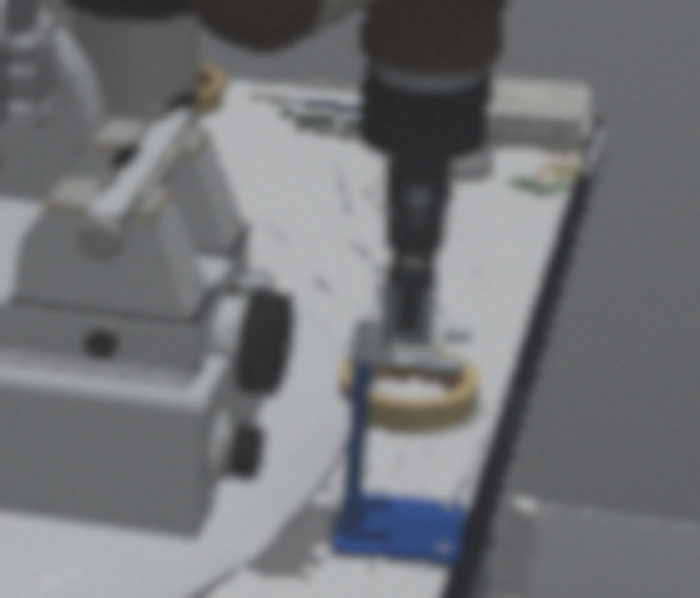

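```bash
python3 - <<'E'
from h import *
np.set_printoptions(precision=1,suppress=True)
p=load('w2')
c=back(p,[(249,277),(322,275),(323.5,340),(246.5,342)],196)
print(c,c.mean(0));e=np.diff(np.r_[c,c[:1]],axis=0);print(np.linalg.norm(e,axis=1),np.degrees(np.arctan2(e[:,1],e[:,0])))
print(proj(p,[[388.4,-288.6,205.5]]))
cv2.imwrite('pics/w2a.png',cv2.resize(p['pixels'][180:360,225:365,::-1],None,fx=3.3,fy=3.3,interpolation=cv2.INTER_CUBIC))
E
```

```text
[[ 375.8 -305.5  196. ]
 [ 370.4 -277.1  196. ]
 [ 400.7 -270.5  196. ]
 [ 406.8 -302.7  196. ]] [ 388.4 -288.9  196. ]
[28.9 31.  32.7 31.1] [ 100.8   12.3  -79.2 -174.8]
[[286.2 325. ]]
```

View pics/w2a.png

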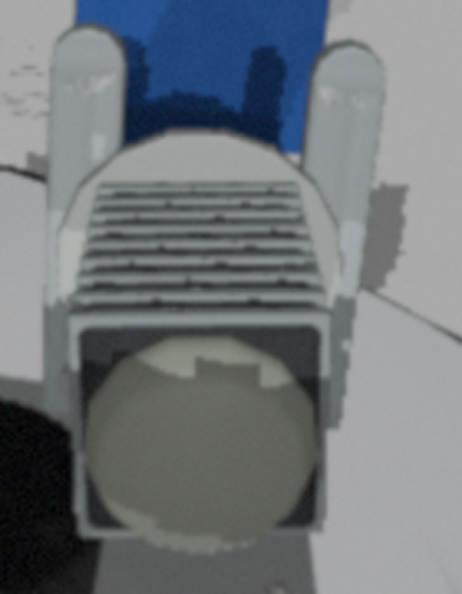

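>>> {"api": "play_rows", "payload": {"moves": [[[0, 0, 0], 0, 0], [[0, 0, 0], 0, 0.5], [[0, 0, 0], 0, 1], [[0, 0, 0], 0, 1], [[0, 0, 0], 0, 1], [[0, 0, 0], 0, 1], [[0, 0, 0], 0, 1]]}}

```text
clock: 4.4
position: [389.1, -289.0, 335.1]
ee_rot: [-0.078, 0.997, -0.001, 0.001]
contact_force: [0.5, 0.8, 5.1]
gripper_width: 31.1
```

>>> {"api": "play_rows", "payload": {"moves": [[[0, 0.003, 0.005], 0, 1], [[-0.04, 0.001, 0.005], 0, 1], [[-0.1, -0.004, 0.005], 0, 1], [[-0.16, -0.01, 0.005], 0, 1], [[-0.2, -0.013, 0.005], 0, 1], [[-0.25, -0.017, 0.005], 0, 1], [[-0.25, -0.017, 0.005], 0, 1]]}}

```text
clock: 5.28
position: [312.9, -294.2, 336.7]
ee_rot: [-0.078, 0.997, -0.001, 0.002]
contact_force: [-0.4, 0.5, -1.7]
gripper_width: 31.3
```

```bash
python3 - <<'E'
from h import *
np.set_printoptions(precision=2,suppress=True)
p=shot('wrist','w3');s=arm.read_state();print(s['clock'],s['position'],s['ee_rot'],s['contact_force'])
E
```

```text
5.325 [ 313.69 -294.26  336.82] [-0.08  1.   -0.    0.  ] [ 0.82 -0.31 -0.84]
```

View pics/w3.png

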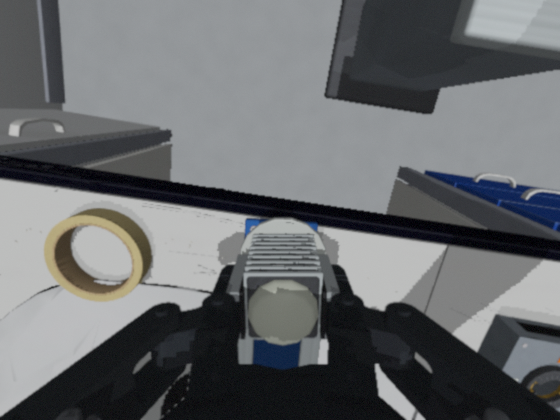

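```bash
python3 - <<'E'
from h import *
np.set_printoptions(precision=1,suppress=True)
q=load('top0')
print(back(q,[(207,240),(207,60),(183,240)],0))
for z in (100,150,200,250): print(z,back(q,[(183,246)],z))
s=load('side0')
print([ (z,proj(s,[[430,y,z]])) for z,y in((0,105),(150,120))])
E
```

```text
[[ 449.2  136.9    0. ]
 [1018.2  149.4    0. ]
 [ 449.   209.2    0. ]]
100 [[425.1 189.4 100. ]]
150 [[422.1 179.8 150. ]]
200 [[419.2 170.1 200. ]]
250 [[416.2 160.5 250. ]]
[(0, array([[285.6, 289.7]])), (150, array([[285.9, 245.5]]))]
```

>>> {"api": "play_rows", "payload": {"moves": [[[0, 0, 0.15], 0, 1], [[0.0, 0, 0.25], 0, 1], [[0.05, 0.15, 0.25], 0, 1], [[0.15, 0.3, 0.25], -0.1, 1], [[0.3, 0.45, 0.25], -0.2, 1], [[0.4, 0.65, 0.2], -0.3, 1], [[0.5, 0.8, 0.15], -0.38, 1], [[0.535, 0.98, 0.1], -0.38, 1], [[0.535, 0.98, 0.1], -0.38, 1], [[0.535, 0.98, 0.1], -0.38, 1], [[0.535, 0.98, 0.1], -0.38, 1]]}}

```text
clock: 6.7
position: [474.1, -1.1, 367.2]
ee_rot: [0.022, 1.0, -0.001, 0.002]
contact_force: [-0.3, -0.8, -0.9]
gripper_width: 31.3
```

```bash
python3 - <<'E'
from h import *
np.set_printoptions(precision=3,suppress=True)
p=shot('wrist','w4');q=shot('side','s4');s=arm.read_state();print(s['clock'],s['position'],s['ee_rot'],np.array(s['joints']))
cv2.imwrite('pics/w4a.png',cv2.resize(p['pixels'][160:400,140:420,::-1],None,fx=2.5,fy=2.5,interpolation=cv2.INTER_CUBIC))
E
```

```text
6.8 [474.039  -1.286 367.277] [ 0.022  1.    -0.001  0.002] [ 0.342  0.16  -0.409  0.005 -0.999 -1.96 ]
```

View pics/w4a.png

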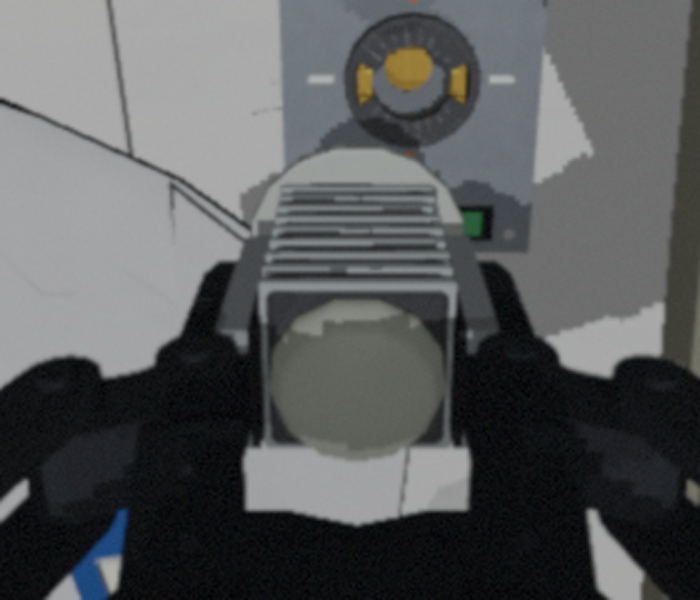

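View pics/s4.png

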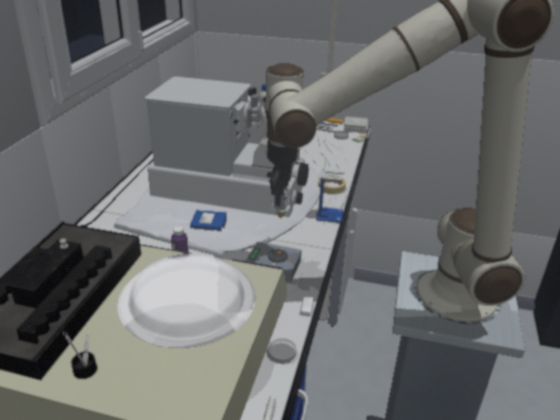

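```bash
cat >> h.py <<'E'
def lampcheck(p,uv,zt):
    c=back(p,uv,zt); e=np.diff(np.r_[c,c[:1]],axis=0)
    print('centre',c.mean(0)[:2],'len',np.linalg.norm(e,axis=1),'ang',np.degrees(np.arctan2(e[:,1],e[:,0])))
E
python3 - <<'E'
from h import *
np.set_printoptions(precision=1,suppress=True)
p=load('w4')
A=lambda a:np.array(a,float)/2.5+[140,160]-.3
zt=367.3-214.6+75.5
for dz in(0,-3):lampcheck(p,A([(258,284),(457,284),(450,445),(262,445)]),zt+dz)
# flange ends left-right at z 31.5 (top) 
f=back(p,A([(250,222),(465,222),(358,148)]),367.3-214.6+31.5);print('flange',f)
t=back(p,A([(321,79),(501,79)]),38);print('white marks',t,t.mean(0))
E
```

```text
centre [473.4  -1.9] len [31.6 30.8 32.1 30.8] ang [ 87.6  -2.6 -92.4 176.5]
centre [475.6  -2.1] len [32.5 31.7 33.  31.7] ang [ 87.6  -2.6 -92.4 176.5]
flange [[466.7 -25.  184.2]
 [468.7  21.7 184.2]
 [450.7  -0.8 184.2]]
white marks [[472.2 -16.9  38. ]
 [475.4  55.1  38. ]] [473.8  19.1  38. ]
```

>>> {"api": "play_rows", "payload": {"moves": [[[0, 0.067, 0], 0.4, 1], [[0, 0.067, 0], 0.8, 1], [[0, 0.067, 0], 1, 1], [[0, 0.067, 0], 1, 1]]}}

```text
clock: 7.3
position: [473.9, 18.1, 367.6]
ee_rot: [-0.236, 0.972, -0.001, 0.003]
contact_force: [0.3, 0.2, -1.2]
gripper_width: 31.4
```

>>> {"api": "play_rows", "payload": {"moves": [[[0, 0, 0], 0.4, 1], [[0, 0, 0], 0.8, 1], [[0, 0, 0], 1, 1], [[0, 0, 0], 1, 1]]}}

```text
clock: 7.8
position: [473.9, 17.6, 367.8]
ee_rot: [-0.477, 0.879, 0.0, 0.003]
contact_force: [-1.2, 1.2, -1.8]
gripper_width: 31.1
```

>>> {"api": "play_rows", "payload": {"moves": [[[0, 0, 0], 0.4, 1], [[0, 0, 0], 0.8, 1], [[0, 0, 0], 1, 1], [[0, 0, 0], 1, 1]]}}

```text
clock: 8.3
position: [473.8, 17.3, 367.9]
ee_rot: [-0.686, 0.727, 0.001, 0.003]
contact_force: [-0.3, -0.6, -1.9]
gripper_width: 31.5
```

>>> {"api": "play_rows", "payload": {"moves": [[[0, 0, 0], 0.4, 1], [[0, 0, 0], 0.8, 1], [[0, 0, 0], 1, 1], [[0, 0, 0], 1, 1]]}}

```text
clock: 8.8
position: [473.8, 17.2, 367.9]
ee_rot: [0.85, -0.527, -0.002, -0.003]
contact_force: [-0.2, -0.9, -1.5]
gripper_width: 31.3
```

>>> {"api": "play_rows", "payload": {"moves": [[[0, 0, 0], 0.4, 1], [[0, 0, 0], 0.8, 1], [[0, 0, 0], 1, 1], [[0, 0, 0], 1, 1]]}}

```text
clock: 9.3
position: [473.8, 17.2, 368.0]
ee_rot: [0.956, -0.292, -0.002, -0.002]
contact_force: [0.3, 0.3, -0.7]
gripper_width: 31.1
```

>>> {"api": "play_rows", "payload": {"moves": [[[0, 0, 0], 0.4, 1], [[0, 0, 0], 0.8, 1], [[0, 0, 0], 1, 1], [[0, 0, 0], 1, 1]]}}

```text
clock: 9.8
position: [473.8, 17.1, 368.0]
ee_rot: [0.999, -0.037, -0.003, -0.002]
contact_force: [0.8, 0.4, -1.4]
gripper_width: 31.5
```

```bash
python3 - <<'E'
from h import *
np.set_printoptions(precision=3,suppress=True)
p=shot('wrist','w5');s=arm.read_state();print(s['clock'],s['position'],s['ee_rot'],np.array(s['joints']))
cv2.imwrite('pics/w5a.png',cv2.resize(p['pixels'][160:400,140:420,::-1],None,fx=2.5,fy=2.5,interpolation=cv2.INTER_CUBIC))
E
```

```text
9.85 [473.792  17.13  367.986] [ 0.999 -0.037 -0.003 -0.002] [ 0.379  0.161 -0.401 -0.006 -1.012  1.121]
```

View pics/w5a.png

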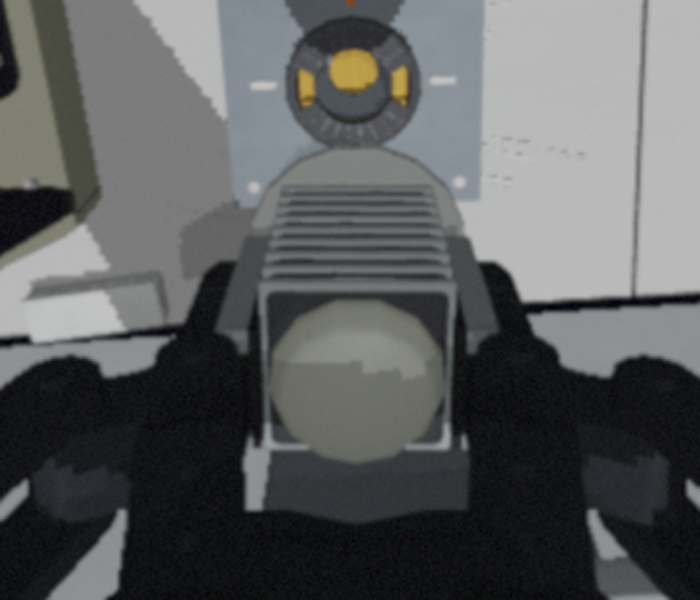

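```bash
python3 - <<'E'
from h import *
np.set_printoptions(precision=1,suppress=True)
p=load('w5')
A=lambda a:np.array(a,float)/2.5+[140,160]-.3
zt=368-214.6+75.5
for dz in(0,-3):lampcheck(p,A([(258,284),(457,284),(450,445),(262,445)]),zt+dz)
f=back(p,A([(250,222),(465,222),(358,148)]),368-214.6+31.5);print('flange',f)
t=back(p,A([(263,85.5),(443,81)]),38);print('white marks',t,t.mean(0),np.degrees(np.arctan2(*(t[0]-t[1])[[1,0]])))
E
```

```text
centre [474.6  17. ] len [31.6 30.9 32.1 30.9] ang [-94.2 175.7  85.8  -5.2]
centre [472.5  17.2] len [32.5 31.7 33.  31.8] ang [-94.2 175.7  85.8  -5.2]
flange [[482.   39.8 184.9]
 [478.5  -6.8 184.9]
 [497.3  15.1 184.9]]
white marks [[474.8  55.3  38. ]
 [471.3 -17.1  38. ]] [473.   19.1  38. ] 87.21716910897699
```

```bash
cat >> h.py <<'E'
from scipy.spatial.transform import Rotation as Q
def base(s=None):
    s=s or arm.read_state(); m=Q.from_quat(s['ee_rot']).as_matrix()
    b=np.array(s['position'])+214.6*m[:,2]
    yaw=np.degrees(np.arctan2(m[1,0],m[0,0]))
    print('t',round(s['clock'],2),'tcp',np.round(s['position'],2),'base',np.round(b,2),'toolx yaw',round(yaw,2),'zax',np.round(m[:,2],4),'F',np.round(s['contact_force'],1),'M',np.round(s['wrist_torque'],2),'w',round(s['gripper_width'],1),'j',np.round(s['joints'],2))
E
python3 -c "
from h import *
base()"
```

```text
t 9.85 tcp [473.79  17.13 367.99] base [472.68  17.84 153.39] toolx yaw -4.28 zax [-0.0052  0.0033 -1.    ] F [ 0.2 -0.1 -1.2] M [-0.04  0.02  0.  ] w 31.3 j [ 0.38  0.16 -0.4  -0.01 -1.01  1.12]
```

>>> {"api": "play_rows", "payload": {"moves": [[[0.003, 0.0045, -0.1], 0.06, 1], [[0.003, 0.0045, -0.2], 0.06, 1], [[0.003, 0.0045, -0.28], 0.06, 1], [[0.003, 0.0045, -0.32], 0.06, 1], [[0.003, 0.0045, -0.32], 0.06, 1], [[0.003, 0.0045, -0.32], 0.06, 1]]}}

```text
clock: 10.6
position: [475.2, 18.6, 272.9]
ee_rot: [1.0, -0.022, -0.002, -0.002]
contact_force: [-0.8, -0.0, -1.1]
gripper_width: 31.0
```

```bash
python3 - <<'E'
from h import *
base()
p=shot('wrist','w6');q=shot('side','s6');t=shot('top','t6')
cv2.imwrite('pics/s6c.png',cv2.resize(q['pixels'][190:290,210:330,::-1],None,fx=6,fy=6,interpolation=cv2.INTER_CUBIC))
cv2.imwrite('pics/w6a.png',cv2.resize(p['pixels'][160:400,140:420,::-1],None,fx=2.5,fy=2.5,interpolation=cv2.INTER_CUBIC))
E
```

```text
t 10.6 tcp [475.2   18.64 272.91] base [474.5   19.42  58.31] toolx yaw -2.51 zax [-0.0033  0.0036 -1.    ] F [-0.8 -0.  -1.1] M [-0.    0.03 -0.04] w 31.0 j [ 0.38  0.28 -0.53 -0.01 -0.76  1.15]
```

View pics/s6c.png

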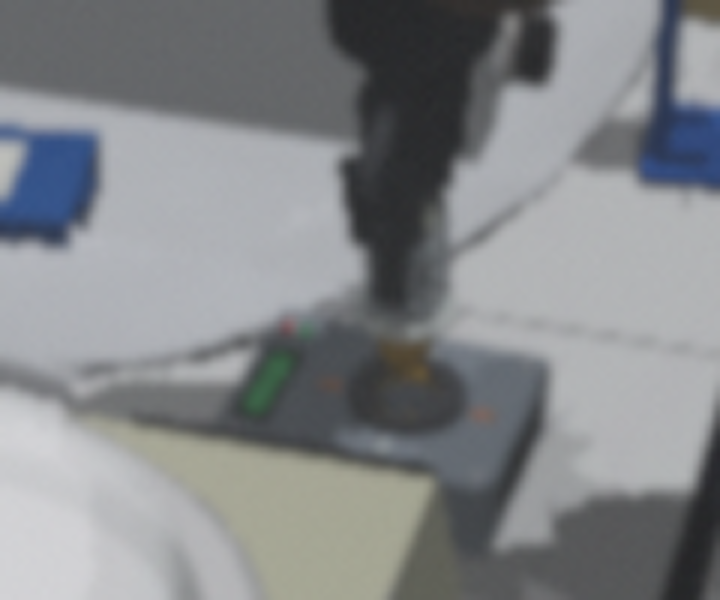

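View pics/w6a.png

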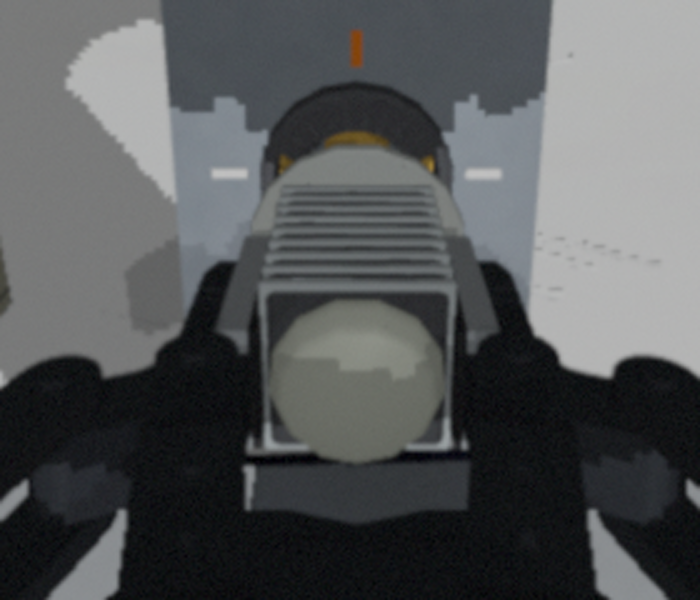

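```bash
python3 - <<'E'
from h import *
np.set_printoptions(precision=1,suppress=True)
p=load('w6')
A=lambda a:np.array(a,float)/2.5+[140,160]-.3
for dz in(0,-1.5):lampcheck(p,A([(258,284),(457,284),(450,445),(262,445)]),272.9-214.6+75.5+dz)
f=back(p,A([(250,222),(465,222),(358,148)]),272.9-214.6+31.5);print('flange',f)
t=back(p,A([(229,174),(483,174)]),38);print('white marks',t,t.mean(0),np.degrees(np.arctan2(*(t[0]-t[1])[[1,0]])))
print(back(p,A([(356.5,82)]),46))
E
```

```text
centre [476.3  18.6] len [31.6 30.9 32.1 30.9] ang [-92.4 177.5  87.6  -3.4]
centre [475.2  18.7] len [32.1 31.3 32.6 31.3] ang [-92.4 177.5  87.6  -3.4]
flange [[483.   41.7  89.8]
 [481.   -5.1  89.8]
 [499.1  17.4  89.8]]
white marks [[474.5  55.4  38. ]
 [471.4 -17.   38. ]] [473.   19.2  38. ] 87.53615545139667
[[502.1  17.8  46. ]]
```

>>> {"api": "play_rows", "payload": {"moves": [[[-0.0015, -0.001, -0.03], 0, 1], [[-0.0015, -0.001, -0.05], 0, 1], [[-0.0015, -0.001, -0.065], 0, 1], [[-0.0015, -0.001, -0.08], 0, 1], [[-0.0015, -0.001, -0.08], 0, 1]]}}

```text
clock: 11.38
position: [474.4, 18.2, 248.4]
ee_rot: [1.0, -0.022, -0.002, -0.002]
contact_force: [0.1, -0.2, -1.9]
gripper_width: 31.2
```

```bash
python3 - <<'E'
from h import *
base()
E
```

```text
t 11.38 tcp [474.43  18.24 248.39] base [473.48  18.97  33.79] toolx yaw -2.49 zax [-0.0044  0.0034 -1.    ] F [ 0.1 -0.2 -1.9] M [ 0.03 -0.01  0.02] w 31.2 j [ 0.38  0.32 -0.55 -0.01 -0.7   1.15]
```

>>> {"api": "play_rows", "payload": {"moves": [[[0, 0, -0.008], 0, 1], [[0, 0, -0.016], 0, 1], [[0, 0, -0.024], 0, 1], [[0, 0, -0.03], 0, 1], [[0, 0, -0.03], 0, 1]]}}

```text
clock: 12.0
position: [474.6, 18.3, 239.7]
ee_rot: [1.0, -0.022, -0.002, -0.002]
contact_force: [-0.3, 0.3, 3.2]
gripper_width: 31.4
```

```bash
python3 - <<'E'
from h import *
base()
E
```

```text
t 12.0 tcp [474.56  18.27 239.67] base [473.72  18.99  25.07] toolx yaw -2.48 zax [-0.0039  0.0034 -1.    ] F [-0.3  0.3  3.2] M [-0.09  0.28  0.02] w 31.4 j [ 0.38  0.33 -0.56 -0.01 -0.68  1.15]
```

>>> {"api": "play_rows", "payload": {"moves": [[[0, 0, -0.008], 0, 1], [[0, 0, -0.015], 0, 1], [[0, 0, -0.02], 0, 1], [[0, 0, -0.02], 0, 1]]}}

```text
clock: 12.5
position: [474.7, 18.3, 234.4]
ee_rot: [1.0, -0.021, -0.002, -0.002]
contact_force: [-2.3, -0.1, 9.8]
gripper_width: 31.2
```

```bash
python3 - <<'E'
from h import *
base()
E
```

```text
t 12.5 tcp [474.68  18.29 234.35] base [473.92  18.97  19.75] toolx yaw -2.46 zax [-0.0036  0.0032 -1.    ] F [-2.3 -0.1  9.8] M [-0.12  0.84  0.01] w 31.2 j [ 0.38  0.34 -0.57 -0.01 -0.66  1.15]
```

>>> {"api": "play_rows", "payload": {"moves": [[[0, 0, -0.004], -0.25, 1], [[0, 0, -0.004], -0.5, 1], [[0, 0, -0.004], -0.75, 1], [[0, 0, -0.004], -1, 1], [[0, 0, -0.004], -1, 1]]}}

```text
clock: 13.12
position: [474.6, 18.2, 234.2]
ee_rot: [0.96, -0.279, -0.001, -0.002]
contact_force: [-4.8, -0.8, 12.6]
gripper_width: 30.9
```

```bash
python3 - <<'E'
from h import *
base()
E
```

```text
t 13.12 tcp [474.64  18.17 234.24] base [474.27  18.97  19.65] toolx yaw -32.42 zax [-0.0017  0.0037 -1.    ] F [-4.8 -0.8 12.6] M [-0.28  1.34  0.07] w 30.9 j [ 0.38  0.34 -0.57 -0.01 -0.66  0.63]
```

>>> {"api": "play_rows", "payload": {"moves": [[[-0.002, 0, -0.003], -0.25, 1], [[-0.002, 0, -0.003], -0.5, 1], [[-0.002, 0, -0.003], -0.75, 1], [[-0.002, 0, -0.003], -1, 1], [[-0.002, 0, -0.003], -1, 1]]}}

```text
clock: 13.75
position: [473.9, 18.1, 234.3]
ee_rot: [0.855, -0.518, -0.001, -0.001]
contact_force: [-5.0, 0.5, 12.4]
gripper_width: 31.6
```

```bash
python3 - <<'E'
from h import *
base()
E
```

```text
t 13.75 tcp [473.88  18.13 234.26] base [473.82  18.86  19.66] toolx yaw -62.4 zax [-3.0e-04  3.4e-03 -1.0e+00] F [-5.   0.5 12.4] M [0.03 1.37 0.14] w 31.6 j [ 0.38  0.34 -0.57 -0.01 -0.66  0.11]
```

>>> {"api": "play_rows", "payload": {"moves": [[[-0.002, 0, -0.003], -0.25, 1], [[-0.002, 0, -0.003], -0.5, 1], [[-0.002, 0, -0.003], -0.75, 1], [[-0.002, 0, -0.003], -0.97, 1], [[-0.002, 0, -0.003], -0.97, 1], [[-0.002, 0, -0.003], -0.97, 1]]}}

```text
clock: 14.5
position: [473.4, 18.8, 234.3]
ee_rot: [-0.698, 0.716, 0.001, 0.002]
contact_force: [-4.8, 4.8, 10.2]
gripper_width: 31.2
```

```bash
python3 - <<'E'
from h import *
base()
p=shot('wrist','w7');q=shot('side','s7');t=shot('top','t7')
base()
cv2.imwrite('pics/s7c.png',cv2.resize(q['pixels'][190:290,210:330,::-1],None,fx=6,fy=6,interpolation=cv2.INTER_CUBIC))
E
```

```text
t 14.5 tcp [473.39  18.82 234.27] base [473.91  19.69  19.67] toolx yaw -91.42 zax [ 0.0024  0.0041 -1.    ] F [-4.8  4.8 10.2] M [1.44 1.55 0.24] w 31.2 j [ 0.38  0.34 -0.57 -0.   -0.65 -0.4 ]
t 14.65 tcp [473.39  18.84 234.27] base [473.92  19.71  19.68] toolx yaw -91.42 zax [ 0.0024  0.004  -1.    ] F [-4.5  4.8 10.1] M [1.43 1.53 0.22] w 31.1 j [ 0.38  0.34 -0.57 -0.   -0.65 -0.4 ]
```

View pics/w7.png

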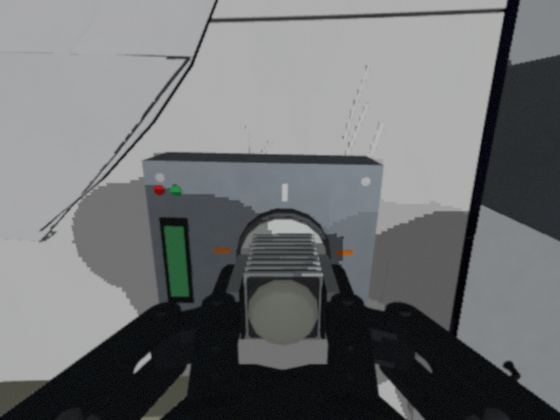

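View pics/s7c.png

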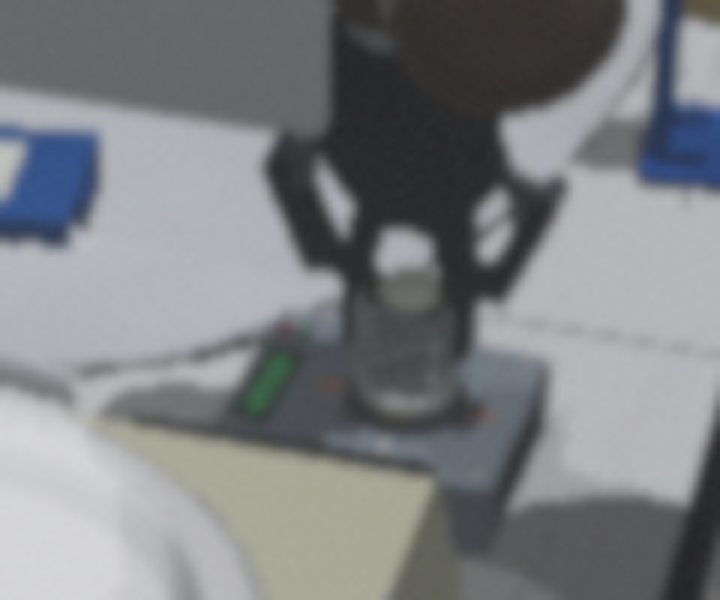

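```bash
python3 - <<'E'
from h import *
base(); print(arm.job_done()); base()
E
```

```text
t 14.65 tcp [473.39  18.84 234.27] base [473.92  19.71  19.68] toolx yaw -91.42 zax [ 0.0024  0.004  -1.    ] F [-4.5  4.8 10.1] M [1.43 1.53 0.22] w 31.1 j [ 0.38  0.34 -0.57 -0.   -0.65 -0.4 ]
the job is handed in; nothing more can be done
None
the job is handed in; nothing more can be done
```

The lamp is in the tester, still gripped upright, pressed home and turned about 89° clockwise. I handed the job in at 14.65 s of the 45 s allowed; no verdict was reported.

I gripped the lamp and drew it out through the fork's front. Before inserting it I gave it a half turn, because the last joint would otherwise have run out of range during the twist. The lugs went into the notches, I pushed against the spring to the stop, then twisted while holding it down.

My last checks, just before handing in:
- **Depth:** the lamp's origin is about 26.3 mm below the socket mouth by arm position, which matches the firm stop. The upward push on the tool was about 10 N.
- **Turn:** the torque about the vertical was 0.22 to 0.24 N m, close to the spring's value at its stop. I could not read the turn joint directly.
- **Upright:** the tilt is about 0.3°.
- **Position:** the lamp is on the socket axis within about 1 mm by my estimate. The camera estimates of the socket centre disagreed by up to 2 mm, mostly in x.
- **Side load:** about 5 N remains in both x and y.
- **Grip:** the fingers are stopped at 31 mm on the 32 mm body.

I did not measure the bystanders again at the end. The arm kept clear of them, and I felt no unexpected contact.

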